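Lock up the picnic chest: lid, hasp and retaining pin

ROBOT

A 6-joint arm with a two-finger parallel gripper is mounted at the origin on a cart in front of the work surface, level with it; the furniture and walls round the work are solid. World frame = base frame: x ahead of the robot, y to its left, z up, the work surface at z = 0. Lengths are in m, angles in rad, forces in N, time in s.
With the tool pointing down it reaches from about 0.35 to 0.95 m from the base axis. Payload 17.4 kg.
Tool frame: the origin (TCP) lies midway between the tips of the shut fingers; the grasp point (between the pads) lies 19 mm behind it; z points along the fingers, y is the direction in which the jaws open and shut (so a half turn about z gives the same grasp; the last joint's range is limited). The gripper opens to 93 mm and grips with 3 to 60 N. Pads are 15 mm wide; open, the fingers measure 128 mm over their backs; the gripper's body (75 mm by 188 mm) begins 65 mm behind the grasp point.
Start: joints at [1.293, 0.116, 1.442, -0, 1.584, -0.038], TCP at [0.16, 0.656, 0.219] pointing down, gripper open.
Joint ranges: [-2.83, 2.83], [-0.83, 2.19], [0.07, 2.5], [-1.14, 4.28], [0.01, 3], [-2.97, 2.97]. Speed limits (rad/s): [1.89, 1.89, 2.22, 3.14, 3.14, 3.14].

INTERFACE

Orientations are given as a unit quaternion [w, x, y, z].
In Python, from workcell import env gives the robot as it stands.
- The arm moves only by the tool servo_tool, never from a script. Its argument "commands" is a list of rows, each a list of 3 entries, a list of its own where there are three numbers: the gripper's target within -1 to 1 (fully open at 1, half-way at 0, shut at -1), then the shift along the tool's x, y, z in mm, then the turn, a rotation vector about the tool's x, y, z in rad. A call has 1 to 20 rows; each row shifts and turns the commanded pose from where the row before left it, along the tool's axes as they then stand; what a row does not reach is not made up. A row lasts 1/10 s, in which the tool goes at most 50 mm and 8.59 degrees, less where a joint would pass 70% of its speed; a pose out of reach is approached as far as the arm can. A call is refused whole if a number of a shift passes 50 or a number of a turn 0.15, either way. A call with a gripper value outside its range is refused whole. The fingers move at their own pace and stop on an object; "grip_force" is the grip in N (left out, the last holds). Time passes only in rows, so rows that do not move let the fingers close. It gives the time, the measured TCP pose, the force and the opening at its end, in the units of the state.
- env.sense(): the state, without advancing time (a new reading comes with each control period).
- env.snapshot(name): name is "scene" or "top"; returns a dict with "image" (420x560x3 uint8, blue, green, red), "depth" (420x560 float32, m along the optical axis (not along the pixel's ray), 0 where there is no reading), "fov_y" (degrees; the focal length in pixels is half the picture's height over the tangent of half this angle, whatever the lens; pixels are square), "cx", "cy" (the principal point, pixels), "origin" and "rotation" of the camera in the world. Camera axes: x right, y down, z forward; pixel columns grow to the right and rows downward; lengths in m; the calibration is good to about 2 mm. A picture is of the moment at which its call begins.
- env.sign_off(): hands the job in, once; it reports no verdict.
The state is a dict: "t": time; "joints": joint angles; "qd": joint speeds; "joint_torque": joint torques, N m; "ee_pos": TCP position; "tool_rot": TCP orientation; "contact_force": force on the tool from outside, world axes, zero at the start; "moment": the same for the moment, N m; "opening": finger opening in m.
Only numpy, scipy, OpenCV 4.12 (cv2) and the standard library are available. Lean on these libraries where they do the work, as an engineer would, in place of code of your own. Each camera call takes 0.05 s, during which the arm holds its last target. There are 200 camera calls.

TASK

Lock up the wooden picnic chest for the car: push its lid fully shut, swing the steel hasp strap down over the staple until it lies flush on the front, then lift the retaining pin out of the screw eye beside it and drop it upright through the staple's loop, in front of the strap, until its collar rests on the staple. Let go of everything and leave the mug, the kitchen timer and the canister where they stand.

Things in the scene. Friction and masses are not known exactly. Their poses are not given: they have to be found in the camera images.
- chest: pale wooden picnic chest, fixed, food packed inside below its rim; 180 deep, 280 wide, 145 high with its lid shut. Origin on the worktop under the middle of the front face (towards the robot); x to the back, y to the left along the front, z up. A dark wooden carrying cleat stands 16 mm out from each end.
- lid (a joint): lid, a 18 mm board of the chest's full 180 x 280 mm, hinged along the upper back edge; 0 = shut, grows as the front edge rises (starts 0.25 to 0.55 rad). Stiff hinge: it stays at any angle and must be pressed right down; 2 to 3 N near the front edge move it.
- lid_hinge (a point): point on the lid's hinge line, middle of the width, level with the lid's underside, 127 mm above the worktop; axes turn with the lid (x to the back along the board, y left, z out of its top)
- lid_front (a point): middle of the top front edge of the lid, 180 mm in front of the hinge line and 18 mm above it (lid frame); moves with the lid
- hasp (a joint): steel hasp strap hinged along the lid's top front edge; 0 = hanging flush down the chest's front, pi/2 = straight out to the front, grows outwards and up (starts 1.0 to 1.6 rad). Stiff, stays at any angle; 1 to 3 N at 30 mm from the hinge move it. 56 wide, 3 thick, 88 long; its slot (38 x 23, 44 to 67 mm below the hinge) passes over the staple; above the slot it is plain and can be pushed.
- hasp_hinge (a point): middle of the hasp's hinge line, in mid-thickness of the strap; 4 mm in front of the front face and 145 mm above the worktop when the lid is shut. Axes turn with the strap: -z runs down the strap, -x points out of its outer face.
- hasp_tail (a point): middle of the strap's rolled lower edge, 85 mm from its hinge line
- staple_eye (a point): centre of the staple's free loop, at the level of its top, 22.5 mm in front of the front face; axes as the chest's. The staple is a level U of 6 mm round steel bar on the middle of the front, 30 wide, 39 out from the face, 92 to 98 mm above the worktop; the loop opens up and down, 18 wide inside (y) and, with the hasp closed, free from 6 to 33 mm off the face.
- pin_grip (a point): centre of the loose pin's round wooden handle (24 mm in diameter, 44 high); z up along the pin. 28 mm below it is the underside of a steel collar (24 across, 4 thick); below that a steel shank 10 in diameter, 62 long, its last 8 mm tapered; 80 g. It starts hanging upright in a steel screw eye on the front, 78 to 108 mm left of the staple, as high and as far off the face as the loop.
- pin_seat (a point): centre of the underside of the pin's collar, which rests on the staple at the end; z up along the pin
- mug: green mug, 92 x 128 x 95 mm, loose, stands to the left of the chest; origin at the centre of its underside; bystander
- kitchen_timer: round kitchen timer with a red top, 60 mm across, 48 high, loose, to the right of the chest; origin at the centre of its underside; bystander
- canister: white canister with a wooden lid, 81 mm across, 178 high, loose, right of the chest towards the wall; origin at the centre of its underside; bystander

How it is judged:
By the outcome, as a careful person would: the job done as asked, in the order asked, and still so for the second after the job is handed in, with the robot touching nothing.
It also fails if it takes over 54 s, if anything falls off the work surface, if the arm or the gripper's body presses on something with over 40 N, if the wrist force passes 120 N, or if a joint passes its speed limit or range.

## Working session

There is one attempt and no reset: what is moved stays moved. The work goes in short steps, Python scripts to look and compute and a tool call to move; the robot and the scene stay as the last step left them, time stands still between calls to the robot, and variables do not carry over. Pictures are saved under pics/ and viewed, and the job is handed in when it is done.

Besides the shell and the picture viewer there is one more tool, called after ">>>" by a JSON object that holds its "api" and its "payload", one argument or row to a line. servo_tool: Moves the arm, as the interface text tells. Its arguments: {"type":"object","properties":{"commands":{"type":"array"},"grip_force":{"type":"number"}},"required":["commands"]}

```bash
mkdir -p pics; ls
cat > h.py <<'E'
import numpy as np, cv2
from workcell import env
def snap(name,tag):
    s=env.snapshot(name); np.savez(''+tag+'.npz',**{k:np.array(v) for k,v in s.items()})
    cv2.imwrite('pics/'+tag+'.png',s['image']); return s
def load(tag): return dict(np.load(''+tag+'.npz'))
def P(s,u,v,d=None,w=1):
    f=210/np.tan(np.radians(float(s['fov_y']))/2)
    if d is None:
        p=s['depth'][int(v)-w:int(v)+w+1,int(u)-w:int(u)+w+1]; p=p[p>0]; d=np.median(p) if p.size else np.nan
    return np.array(s['rotation'])@np.array([(u-s['cx'])/f*d,(v-s['cy'])/f*d,d])+s['origin']
def crop(tag,x0,y0,x1,y1,k,out):
    i=cv2.imread('pics/'+tag+'.png')[y0:y1,x0:x1]
    cv2.imwrite('pics/'+out+'.png',cv2.resize(i,None,fx=k,fy=k,interpolation=cv2.INTER_CUBIC))
E
python3 - <<'E'
from h import *
for n in('scene','top'):
    s=snap(n,n+'0'); print(n,s['fov_y'],s['cx'],s['cy'],s['origin'],np.round(s['rotation'],3).tolist())
print(env.sense())
E
```

```text
pics
scene 54.371059636142476 287.0538098913581 209.42582355659368 [ 0.02011376 -0.3781169   0.56099981] [-0.439, 0.787, -0.378, 0.212]
top 46.338439795626215 275.55564162959115 207.1288797384431 [0.47940197 0.07330715 1.28577824] [-0.047, 0.715, -0.697, 0.036]
{'t': 0.1, 'joints': array([ 1.29319390e+00,  1.16425248e-01,  1.44221347e+00,  3.15694921e-05,
        1.58399988e+00, -3.78138287e-02]), 'qd': array([-0.00134424, -0.00127863, -0.00266048, -0.00073458,  0.00159522,
       -0.00141082]), 'joint_torque': array([ 1.99970797e-03, -7.22890735e+01, -6.23862290e+01,  7.81556591e-02,
        2.27787945e-02, -5.86325655e-05]), 'ee_pos': array([0.16026694, 0.65550183, 0.2179783 ]), 'tool_rot': array([-9.77227485e-05,  1.19607050e-01,  9.92821172e-01, -5.14000938e-04]), 'contact_force': array([-0.23349956, -0.35503855, -0.35745214]), 'moment': array([-0.00506274,  0.01524974,  0.00596313]), 'opening': 0.09251441664396204}
```

```bash
python3 -c "
import cv2,numpy as np
"
```

```text
(no output)
```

View pics/scene0.png

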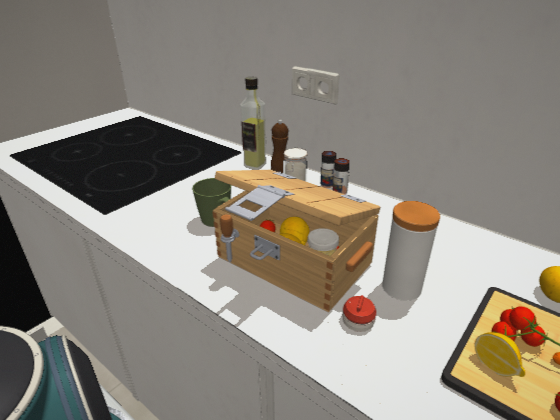

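View pics/top0.png

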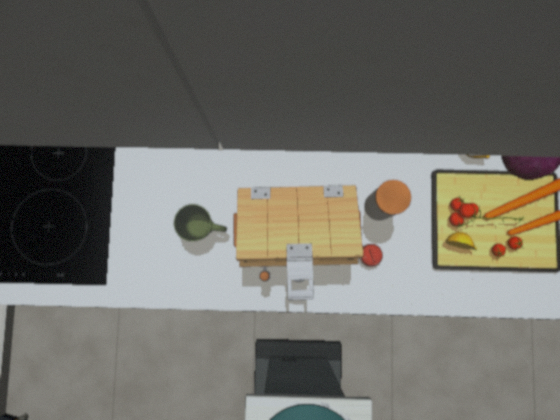

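The scene view shows the chest with its lid ajar, the hasp strap sticking out, the pin at about (227,235) and the staple at about (264,247). The top view has the pin handle at (265,275) and the strap at (299,270). Next I'll enlarge both.

Run:
```python
from h import *
crop('scene0',180,160,400,340,3.5,'c1'); crop('top0',220,170,390,320,4.5,'c2')
```

```text
(no output)
```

View pics/c1.png

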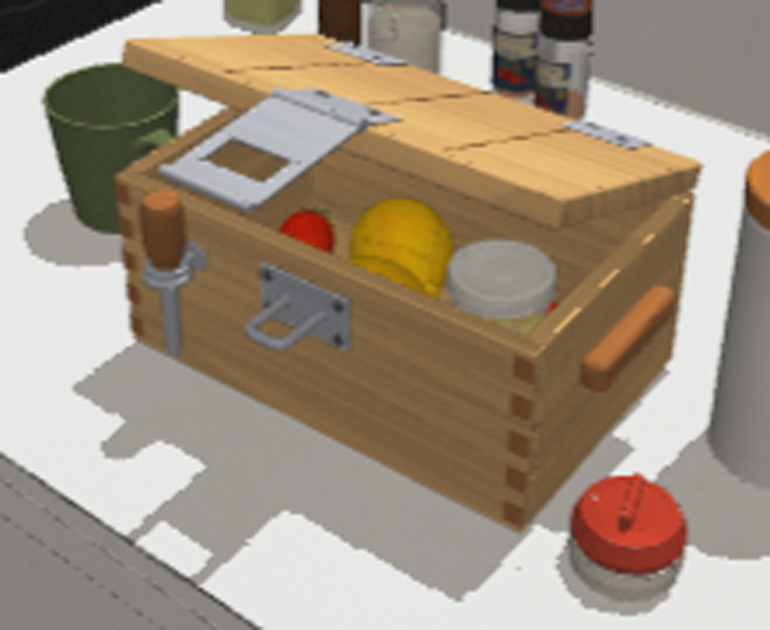

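View pics/c2.png

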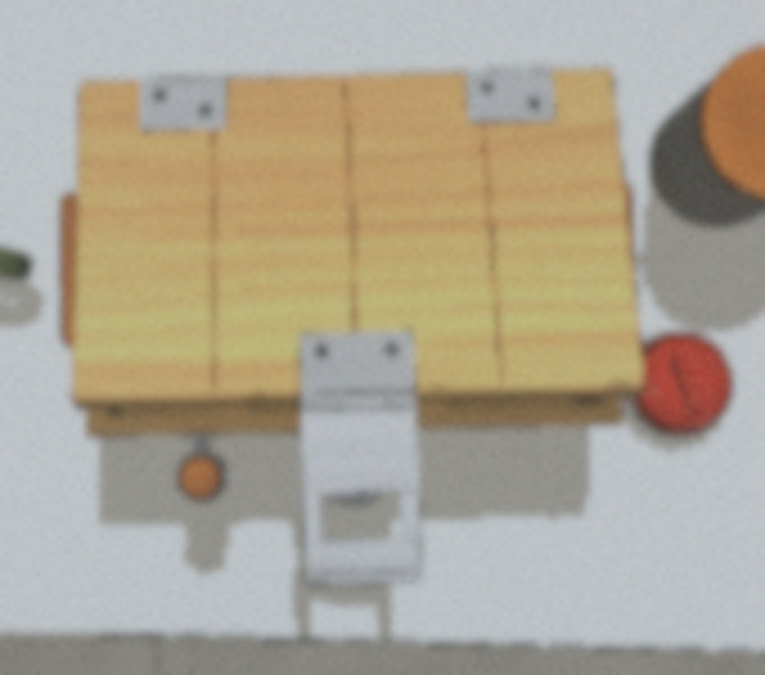

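```bash
cat >> h.py <<'E'
def Z(s,u,v,z):
    a=P(s,u,v,1.0)-s['origin']; return s['origin']+a*(z-s['origin'][2])/a[2]
E
python3 - <<'E'
from h import *
s=load('scene0'); t=load('top0')
S=lambda x,y:(180+x/3.5,160+y/3.5); T=lambda x,y:(220+x/4.5,170+y/4.5)
np.set_printoptions(precision=4,suppress=True)
A=Z(s,*S(137,340),0);B=Z(s,*S(525,527),0);C=Z(s,*S(118,178),.127);D=Z(s,*S(540,355),.127)
print(A,B,C,D,np.linalg.norm(A-B),np.linalg.norm(C-D))
for a,b in((A,B),(C,D)): e=(a-b);print('yaw',np.arctan2(-e[0],e[1]),(a+b)/2)
# top rim front corners
C=Z(t,*T(88,435),.127);D=Z(t,*T(622,423),.127);e=C-D
print('top rim',C,D,np.linalg.norm(e),np.arctan2(-e[0],e[1]),(C+D)/2)
L=[P(t,*T(x,y),None,2) for x,y in((85,390),(630,380),(345,318),(345,100),(310,350))];print('lid',L)
print('strap',[P(t,*T(x,y),None,1) for x,y in((330,420),(390,420),(360,450),(330,560),(390,560),(360,570))])
print('pin top depth',P(t,*T(201,477)), 'by z',Z(t,*T(201,477),.145))
for n,x,y in(('pin sc',162,200),('pin handle low',163,255),('staple tip',262,340)): print(n,P(s,*S(x,y)))
print('eye z95',Z(s,*S(262,340),.095))
E
```

```text
Traceback (most recent call last):
  File "h.py", line 16, in Z
    a=P(s,u,v,1.0)-s['origin']; return s['origin']+a*(z-s['origin'][2])/a[2]
      ~^^^^^^^^^^^
  File "h.py", line 11, in P
    return np.array(s['rotation'])@np.array([(u-s['cx'])/f*d,(v-s['cy'])/f*d,d])+s['origin']
           ~~~~~~~~~~~~~~~~~~~~~~~^~~~~~~~~~~~~~~~~~~~~~~~~~~~~~~~~~~~~~~~~~~~~~
ValueError: matmul: Input operand 1 has a mismatch in its core dimension 0, with gufunc signature (n?,k),(k,m?)->(n?,m?) (size 3 is different from 4)
```

```bash
sed -i "s/np.array(s\['rotation'\])@/R.from_quat(np.roll(s['rotation'],-1)).as_matrix()@/; 1a from scipy.spatial.transform import Rotation as R" h.py
cat > m1.py <<'E'
from h import *
s=load('scene0'); t=load('top0')
S=lambda x,y:(180+x/3.5,160+y/3.5); T=lambda x,y:(220+x/4.5,170+y/4.5)
np.set_printoptions(precision=4,suppress=True)
A=Z(s,*S(137,340),0);B=Z(s,*S(525,527),0);C=Z(s,*S(118,178),.127);D=Z(s,*S(540,355),.127)
print(A,B,C,D,np.linalg.norm(A-B),np.linalg.norm(C-D))
for a,b in((A,B),(C,D)): e=(a-b);print('yaw',np.arctan2(-e[0],e[1]),(a+b)/2)
# top rim front corners
C=Z(t,*T(88,435),.127);D=Z(t,*T(622,423),.127);e=C-D
print('top rim',C,D,np.linalg.norm(e),np.arctan2(-e[0],e[1]),(C+D)/2)
L=[P(t,*T(x,y),None,2) for x,y in((85,390),(630,380),(345,318),(345,100),(310,350))];print('lid',L)
print('strap',[P(t,*T(x,y),None,1) for x,y in((330,420),(390,420),(360,450),(330,560),(390,560),(360,570))])
print('pin top depth',P(t,*T(201,477)), 'by z',Z(t,*T(201,477),.145))
for n,x,y in(('pin sc',162,200),('pin handle low',163,255),('staple tip',262,340)): print(n,P(s,*S(x,y)))
print('eye z95',Z(s,*S(262,340),.095))
E
python3 m1.py
```

```text
[0.4807 0.1803 0.    ] [ 0.4996 -0.098   0.    ] [0.4726 0.1717 0.127 ] [ 0.4892 -0.1049  0.127 ] 0.2789300140534882 0.27707480607771146
yaw 0.06799660183462701 [0.4902 0.0412 0.    ]
yaw 0.05997587608337387 [0.4809 0.0334 0.127 ]
top rim [0.4725 0.1739 0.127 ] [ 0.4859 -0.1038  0.127 ] 0.27807234691059796 0.04827672941106786 [0.4792 0.035  0.127 ]
lid [array([0.4947, 0.1694, 0.2047]), array([ 0.5064, -0.0958,  0.2043]), array([0.5336, 0.043 , 0.192 ]), array([0.6491, 0.0442, 0.148 ]), array([0.5172, 0.0601, 0.199 ])]
strap [array([0.4833, 0.0497, 0.2085]), array([0.484 , 0.0207, 0.2093]), array([0.4692, 0.0349, 0.2082]), array([0.4162, 0.0482, 0.2056]), array([0.417 , 0.0193, 0.2051]), array([0.4119, 0.0337, 0.2064])]
pin top depth [0.4528 0.1137 0.1454] by z [0.4528 0.1137 0.145 ]
pin sc [0.4516 0.1119 0.1466]
pin handle low [0.4453 0.1081 0.1159]
staple tip [0.4425 0.0341 0.096 ]
eye z95 [0.4435 0.035  0.095 ]
```

>>> {"api": "servo_tool", "payload": {
  "commands": [
    [-1, [0, 0, -15], [0, 0, -0.147]],
    [-1, [0, 0, -15], [0, 0, -0.146]],
    [-1, [-20, -44, 0], [0, 0, 0]],
    [-1, [-20, -44, 0], [0, 0, 0]],
    [-1, [-20, -44, 0], [0, 0, 0]],
    [-1, [-20, -44, 0], [0, 0, 0]],
    [-1, [-20, -44, 0], [0, 0, 0]],
    [-1, [-20, -44, 0], [0, 0, 0]],
    [-1, [-20, -44, 0], [0, 0, 0]],
    [-1, [-20, -44, 0], [0, 0, 0]],
    [-1, [-20, -44, 0], [0, 0, 0]],
    [-1, [-20, -44, 0], [0, 0, 0]],
    [-1, [-20, -44, 0], [0, 0, 0]],
    [-1, [-20, -44, 0], [0, 0, 0]],
    [-1, [-20, -44, 0], [0, 0, 0]],
    [-1, [-20, -44, 0], [0, 0, 0]],
    [-1, [-20, -44, 0], [0, 0, 0]],
    [-1, [-16, -35, 0], [0, 0, 0]],
    [-1, [0, 0, 0], [0, 0, 0]],
    [-1, [0, 0, 0], [0, 0, 0]]
  ],
  "grip_force": 20
}}

```text
t: 2.1
ee_pos: [0.5128, -0.022, 0.2481]
tool_rot: [-0.001, -0.026, 1.0, 0.0]
contact_force: [0.6, 0.4, -0.9]
opening: 0.0
```

>>> {"api": "servo_tool", "payload": {
  "commands": [
    [-1, [-3, 0, 20], [0, 0, 0]],
    [-1, [-4, 0, 20], [0, 0, 0]],
    [-1, [1.7, 0, 5.3], [0, 0, 0]],
    [-1, [1.7, 0, 5.3], [0, 0, 0]],
    [-1, [1.7, 0, 5.3], [0, 0, 0]],
    [-1, [1.7, 0, 5.3], [0, 0, 0]],
    [-1, [1.7, 0, 5.3], [0, 0, 0]],
    [-1, [1.7, 0, 5.3], [0, 0, 0]],
    [-1, [1.1, 0, 5.2], [0, 0, 0]],
    [-1, [1.1, 0, 5.2], [0, 0, 0]],
    [-1, [1.1, 0, 5.2], [0, 0, 0]]
  ]
}}

```text
t: 3.2
ee_pos: [0.5062, -0.022, 0.1608]
tool_rot: [-0.0, -0.027, 1.0, -0.0]
contact_force: [-0.5, 0.0, 1.9]
opening: 0.0003
```

>>> {"api": "servo_tool", "payload": {
  "commands": [
    [-1, [1, 0, 5], [0, 0, 0]],
    [-1, [1, 0, 5], [0, 0, 0]],
    [-1, [1, 0, 4], [0, 0, 0]],
    [-1, [0, 0, 3], [0, 0, 0]],
    [-1, [0, 0, 1], [0, 0, 0]],
    [-1, [0, 0, 0], [0, 0, 0]]
  ]
}}

```text
t: 3.8
ee_pos: [0.5033, -0.022, 0.1451]
tool_rot: [0.0, -0.027, 1.0, -0.0]
contact_force: [-11.9, 1.6, 21.3]
opening: 0.0004
```

>>> {"api": "servo_tool", "payload": {
  "commands": [
    [-1, [0, 0, -15], [0, 0, 0]],
    [-1, [0, 0, -15], [0, 0, 0]],
    [-1, [20, 20, 0], [0, 0, 0]],
    [-1, [30, 30, 0], [0, 0, 0]],
    [-1, [0, 7, 0], [0, 0, 0]],
    [-1, [0, 0, 0], [0, 0, 0]]
  ]
}}

```text
t: 4.4
ee_pos: [0.4505, 0.033, 0.1742]
tool_rot: [0.001, -0.027, 1.0, -0.0]
contact_force: [0.1, -1.3, 0.5]
opening: -0.0
```

Run:
```python
from h import *
snap('scene','scene1'); crop('scene1',180,140,400,320,3.5,'c3')
s=env.sense(); print(s['ee_pos'],s['contact_force'])
```

```text
[0.45083528 0.03236067 0.1739364 ] [ 0.3321671  -0.00491606 -0.0545554 ]
```

View pics/c3.png

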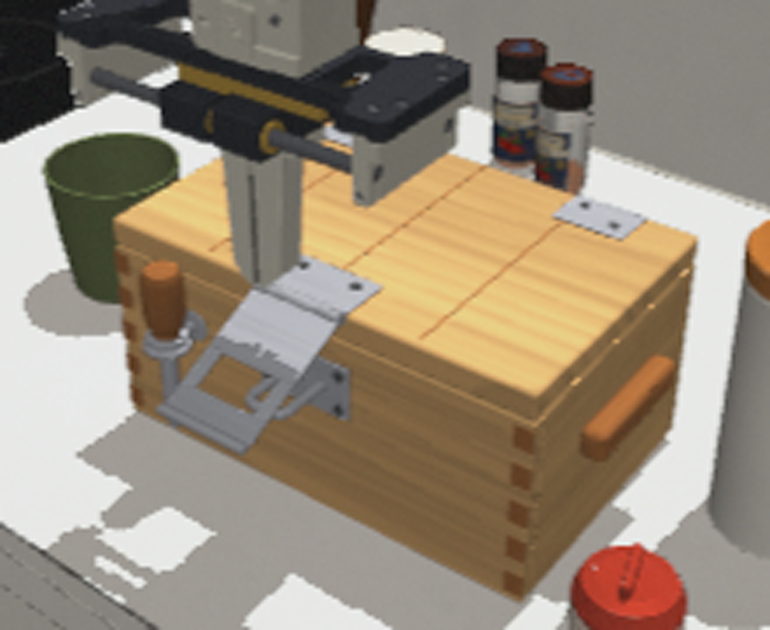

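The lid is shut, and the fingers stand above the strap at about (265,270) in the crop. Next I press the strap down.

>>> {"api": "servo_tool", "payload": {
  "commands": [
    [-1, [0, 0, 15], [0, 0, 0]],
    [-1, [0, 0, 12], [0, 0, 0]],
    [-1, [0, 0, 6], [0, 0, 0]],
    [-1, [0, 0, 5], [0, 0, 0]],
    [-1, [0, 0, 5], [0, 0, 0]],
    [-1, [0, 0, 5], [0, 0, 0]],
    [-1, [0, 0, 5], [0, 0, 0]],
    [-1, [0, 0, 5], [0, 0, 0]],
    [-1, [0, 0, 2], [0, 0, 0]]
  ]
}}

```text
t: 5.35
ee_pos: [0.4502, 0.0323, 0.1126]
tool_rot: [-0.0, -0.027, 1.0, -0.0]
contact_force: [-0.4, 0.5, 0.9]
opening: 0.0007
```

>>> {"api": "servo_tool", "payload": {
  "commands": [
    [-1, [-4, 0, 0], [0, 0, 0]],
    [-1, [-4, 0, 0], [0, 0, 0]],
    [-1, [-4, 0, 0], [0, 0, 0]],
    [-1, [-2, 0, 0], [0, 0, 0]],
    [-1, [-1, 0, 0], [0, 0, 0]]
  ]
}}

```text
t: 5.85
ee_pos: [0.4655, 0.033, 0.1131]
tool_rot: [-0.0, -0.027, 1.0, 0.0]
contact_force: [-5.0, -0.4, -0.5]
opening: 0.0003
```

Run:
```python
from h import *
snap('scene','scene2'); crop('scene2',180,140,400,320,3.5,'c4')
s=env.sense(); print(s['ee_pos'],s['contact_force'])
```

```text
[0.4654366  0.03303989 0.11313607] [-0.90953016 -0.23996239 -0.00320211]
```

View pics/c4.png

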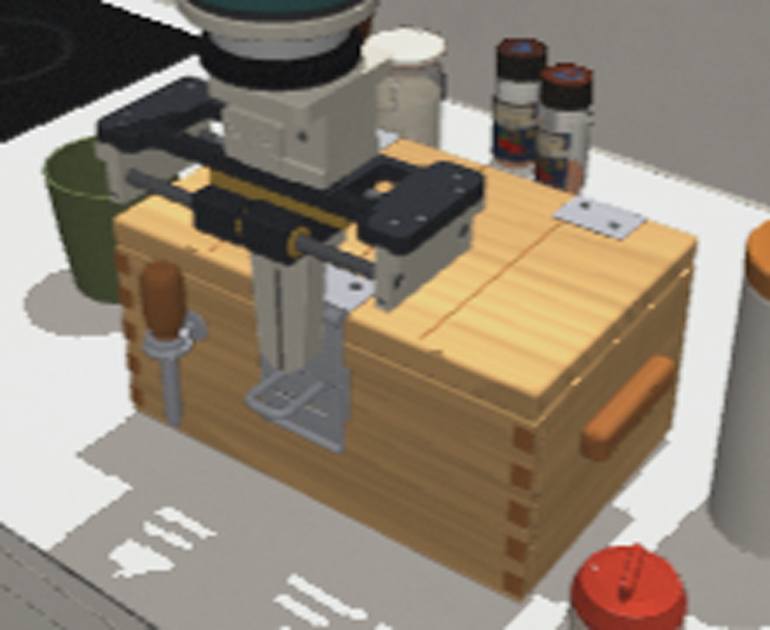

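>>> {"api": "servo_tool", "payload": {
  "commands": [
    [-1, [-1, 0, 0], [0, 0, 0]],
    [-1, [-1, 0, 0], [0, 0, 0]],
    [-1, [-1, 0, 0], [0, 0, 0]],
    [-1, [0, 0, 0], [0, 0, 0]]
  ]
}}

```text
t: 6.3
ee_pos: [0.4657, 0.0331, 0.1131]
tool_rot: [-0.004, -0.027, 1.0, -0.0]
contact_force: [-32.9, -2.3, 13.7]
opening: 0.0008
```

>>> {"api": "servo_tool", "payload": {
  "commands": [
    [-1, [5, 0, 0], [0, 0, 0]],
    [-1, [15, 0, 0], [0, 0, 0]],
    [-1, [0, 0, -20], [0, 0, 0]],
    [-0.2, [0, 10, -30], [0, 0, 0]],
    [-0.2, [0, 40, -20], [0, 0, 0]],
    [-0.2, [0, 0, 0], [0, 0, 0]],
    [-0.2, [0, 0, 0], [0, 0, 0]]
  ]
}}

```text
t: 7.0
ee_pos: [0.4459, 0.0825, 0.1835]
tool_rot: [0.001, -0.027, 1.0, -0.0]
contact_force: [-0.4, -0.5, 0.5]
opening: 0.0276
```

Run:
```python
from h import *
snap('scene','scene3'); crop('scene3',190,160,300,280,5,'c5')
snap('top','top3'); crop('top3',220,220,340,310,6,'c6')
s=env.sense(); print(s['ee_pos'],s['contact_force'],s['opening'])
```

```text
[0.44558168 0.08155357 0.18252773] [ 0.36275094 -0.16177847 -0.31889809] 0.034568470511291645
```

View pics/c5.png

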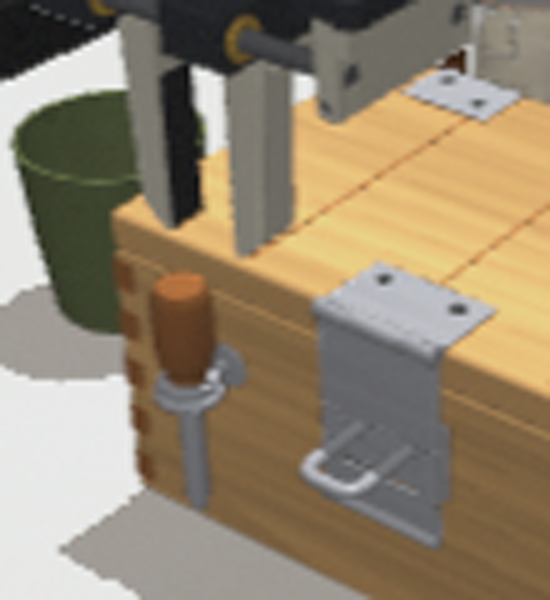

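View pics/c6.png

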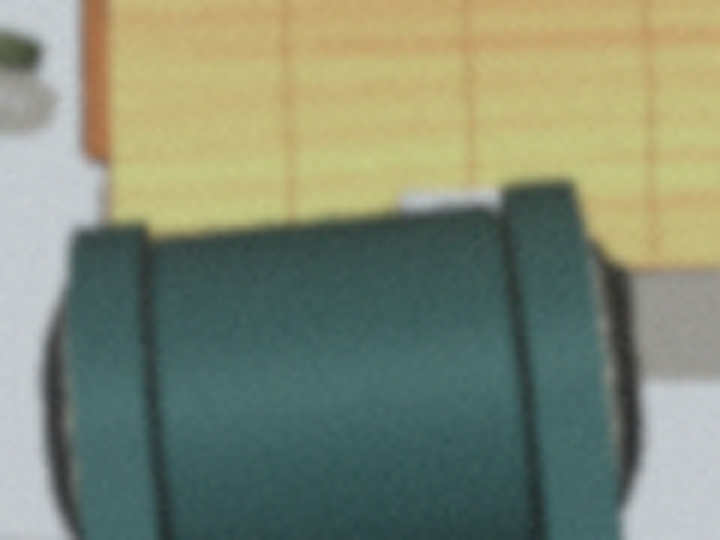

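The strap lies flush with the staple through its slot, the staple tip at (340,480) in the crop. The pin handle's top is at (181,285) and the mug is untouched.

Run:
```python
from h import *
np.set_printoptions(precision=4,suppress=True)
s=load('scene3');S=lambda x,y:(190+x/5,160+y/5)
print('pin top',Z(s,*S(181,287),.148),'collar',Z(s,*S(190,392),.100),'shank tip',Z(s,*S(200,503),.036))
c=lambda p:(lambda d:(d[0]*np.cos(.055)+d[1]*np.sin(.055),-d[0]*np.sin(.055)+d[1]*np.cos(.055)))(p-np.array([.48,.034,0]))
for n,x,y in(('tip L outer',303,468),('front outer',340,493),('R outer',375,482),('wire left',345,440),('wire right',395,460)):
    p=Z(s,*S(x,y),.095);print(n,p,c(p))
for n,x,y in(('strap top L',316,312),('strap top R',440,352)):
    p=Z(s,*S(x,y),.145);print(n,p,c(p))
for n,x,y in(('strap bot L',328,480),('strap bot R',440,543)):
    p=Z(s,*S(x,y),.058);print(n,p,c(p))
```

```text
pin top [0.4494 0.1098 0.148 ] collar [0.4492 0.1099 0.1   ] shank tip [0.4572 0.119  0.036 ]
tip L outer [0.4463 0.0482 0.095 ] (np.float64(-0.032900006807067984), np.float64(0.016009402790654843))
front outer [0.4439 0.0277 0.095 ] (np.float64(-0.03639637073972445), np.float64(-0.004349958038971419))
R outer [0.4567 0.022  0.095 ] (np.float64(-0.023957538960801637), np.float64(-0.010718534388889554))
wire left [0.4687 0.0475 0.095 ] (np.float64(-0.010569687641382684), np.float64(0.014125534303515791))
wire right [0.4712 0.0248 0.095 ] (np.float64(-0.009323972596802123), np.float64(-0.008655872149218634))
strap top L [0.4718 0.0623 0.145 ] (np.float64(-0.006671529038304479), np.float64(0.02872467329577376))
strap top R [0.4804 0.0102 0.145 ] (np.float64(-0.0008622031830457695), np.float64(-0.02381195875443119))
strap bot L [0.4807 0.0691 0.058 ] (np.float64(0.0025842195009023565), np.float64(0.03497966452452996))
strap bot R [0.4788 0.01   0.058 ] (np.float64(-0.002473870287979245), np.float64(-0.023890096936426252))
```

>>> {"api": "servo_tool", "payload": {
  "commands": [
    [0.3, [-3, 15, 0], [0, 0, 0]],
    [0.3, [-4, 15, 0], [0, 0, 0]],
    [0.3, [0, 0, 10], [0, 0, 0]],
    [0.3, [0, 0, 14], [0, 0, 0]],
    [0.3, [0, 0, 0], [0, 0, 0]]
  ]
}}

```text
t: 7.6
ee_pos: [0.4501, 0.1114, 0.1562]
tool_rot: [-0.002, -0.026, 1.0, -0.0]
contact_force: [0.2, 0.4, -0.7]
opening: 0.0602
```

Run:
```python
from h import *
snap('scene','scene4'); crop('scene4',190,150,300,270,5,'c7')
s=env.sense(); print(s['ee_pos'],s['contact_force'],s['opening'])
```

```text
[0.45044572 0.1114908  0.15751594] [ 1.00989301 -0.1262788   0.85513385] 0.06070054854298097
```

View pics/c7.png

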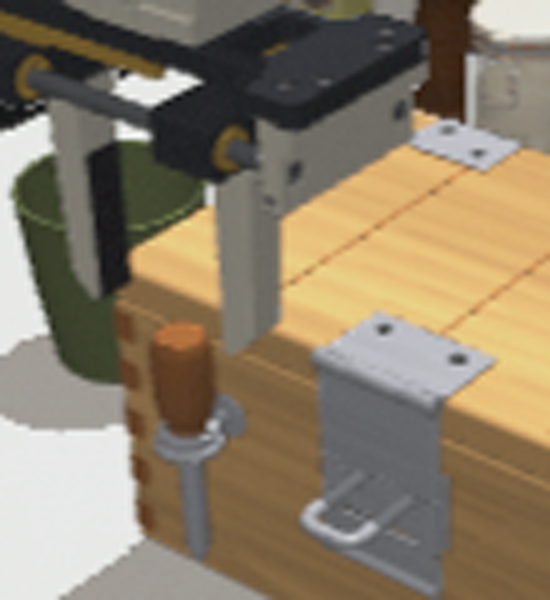

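The fingertips straddle the pin handle centrally. I'll descend and grip it.

>>> {"api": "servo_tool", "payload": {
  "commands": [
    [0.3, [0, 0, 14], [0, 0, 0]],
    [0.3, [-1, 0, 14], [0, 0, 0]],
    [0.3, [0, 0, 12], [0, 0, 0]],
    [0.3, [0, 0, 7], [0, 0, 0]],
    [0.3, [0, 0, 0], [0, 0, 0]],
    [-1, [0, 0, 0], [0, 0, 0]],
    [-1, [0, 0, 0], [0, 0, 0]],
    [-1, [0, 0, 0], [0, 0, 0]],
    [-1, [0, 0, 0], [0, 0, 0]],
    [-1, [0, 0, 0], [0, 0, 0]]
  ],
  "grip_force": 25
}}

```text
t: 8.65
ee_pos: [0.4522, 0.1125, 0.1124]
tool_rot: [0.0, -0.027, 1.0, 0.0]
contact_force: [-0.9, 0.4, 0.4]
opening: 0.0252
```

>>> {"api": "servo_tool", "payload": {
  "commands": [
    [-1, [0, 0, 0], [0, 0, 0]],
    [-1, [0, 0, -5], [0, 0, 0]],
    [-1, [0, 0, -10], [0, 0, 0]],
    [-1, [0, 0, -10], [0, 0, 0]],
    [-1, [0, 0, -10], [0, 0, 0]],
    [-1, [0, 0, -15], [0, 0, 0]],
    [-1, [0, 0, -15], [0, 0, 0]],
    [-1, [0, 0, -15], [0, 0, 0]],
    [-1, [0, 0, 0], [0, 0, 0]],
    [-1, [0, 0, 0], [0, 0, 0]]
  ]
}}

```text
t: 9.65
ee_pos: [0.4522, 0.1125, 0.1924]
tool_rot: [0.0, -0.027, 1.0, 0.0]
contact_force: [0.1, 0.3, -1.9]
opening: 0.0233
```

Run:
```python
from h import *
snap('scene','scene5'); crop('scene5',190,130,300,250,5,'c8')
s=env.sense(); print(s['ee_pos'],s['contact_force'],s['opening'])
```

```text
[0.45198477 0.11239639 0.19180102] [ 0.74866442 -0.44307547 -0.92439485] 0.023251467203294685
```

View pics/c8.png

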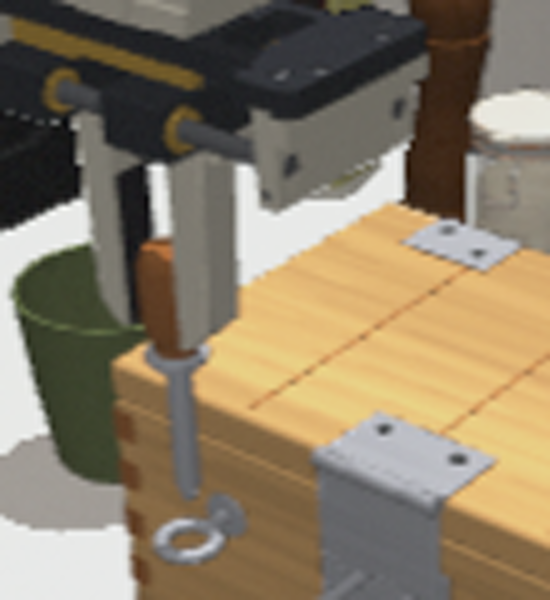

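The pin hangs upright in the grip, its tip at (190,495) clear of the eye. The eye centre at (190,540) now gives the offset to the staple at the same height.

Run:
```python
from h import *
np.set_printoptions(precision=4,suppress=True)
s=load('scene5');S=lambda x,y:(190+x/5,130+y/5)
e=Z(s,*S(190,540),.096)
tip=Z(s,*S(190,497),.1165);col=Z(s,*S(176,355),.181)
print('eye',e,'tip',tip,'col',col)
# predict loop centre pixel from chest model candidates
def proj(p):
    f=210/np.tan(np.radians(float(s['fov_y']))/2)
    q=R.from_quat(np.roll(s['rotation'],-1)).as_matrix().T@(np.array(p)-s['origin']);return q[0]/q[2]*f+s['cx'],q[1]/q[2]*f+s['cy']
yw=.055;X=np.array([np.cos(yw),np.sin(yw),0]);Y=np.array([-np.sin(yw),np.cos(yw),0])
im=load('scene3')['image'].copy();im=cv2.resize(im[150:280,190:320],None,fx=6,fy=6,interpolation=cv2.INTER_CUBIC)
o=np.array([.480,.0360,0])
def dr(x,y,z,c):
    u,v=proj(o+x*X+y*Y+np.array([0,0,z]));cv2.circle(im,(int((u-190)*6+3),int((v-150)*6+3)),2,c,-1)
for y in(-.012,0,.012): dr(-.036,y,.095,(0,0,255))
for y in(-.012,.012):
  for x in(-.012,-.024): dr(x,y,.095,(0,0,255))
for y in(-.028,.028):
  for z in(.145,.060): dr(-.0055,y,z,(255,0,0))
dr(-.0225,0,.095,(0,255,0))
cv2.imwrite('pics/c9.png',im)
```

```text
eye [0.4539 0.1151 0.096 ] tip [0.4546 0.1136 0.1165] col [0.4528 0.1122 0.181 ]
```

View pics/c9.png

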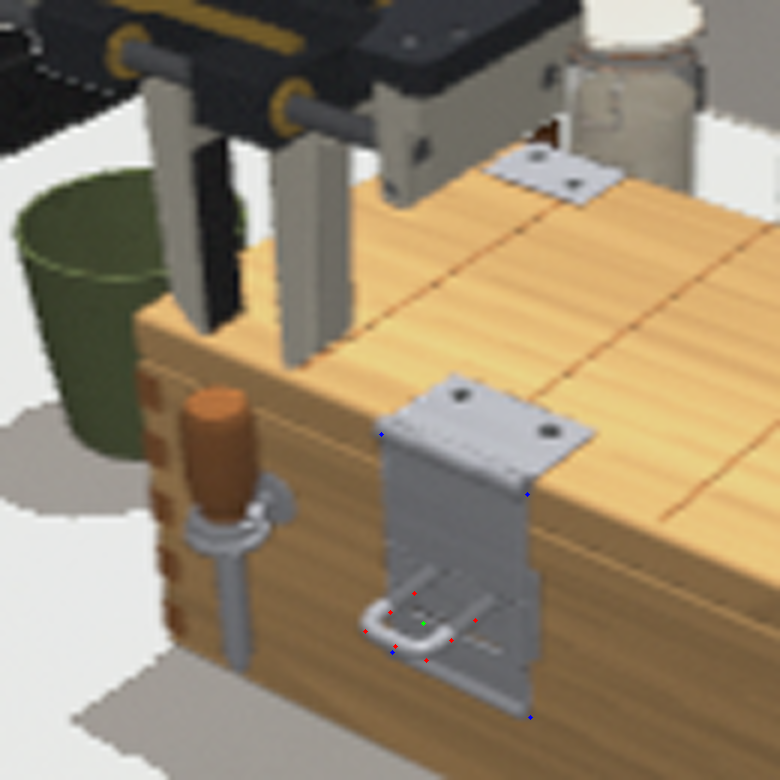

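>>> {"api": "servo_tool", "payload": {
  "commands": [
    [-1, [0, -10, 0], [0, 0, 0]],
    [-1, [0, -15, 0], [0, 0, 0]],
    [-1, [-1, -20, 0], [0, 0, 0]],
    [-1, [0, -20, 0], [0, 0, 0]],
    [-1, [0, -10, 5], [0, 0, 0]],
    [-1, [0, -4, 5], [0, 0, 0]],
    [-1, [0, 0, 0], [0, 0, 0]],
    [-1, [0, 0, 0], [0, 0, 0]]
  ]
}}

```text
t: 10.5
ee_pos: [0.4572, 0.034, 0.1819]
tool_rot: [-0.0, -0.027, 1.0, 0.0]
contact_force: [0.3, 0.8, -0.7]
opening: 0.0233
```

Run:
```python
from h import *
snap('scene','scene6'); crop('scene6',220,170,300,280,5.4,'c10')
s=env.sense(); print(s['ee_pos'],s['contact_force'],s['opening'])
```

```text
[0.45728275 0.03406384 0.18219488] [ 0.66070829 -0.18242469 -0.58920722] 0.023505944884900182
```

View pics/c10.png

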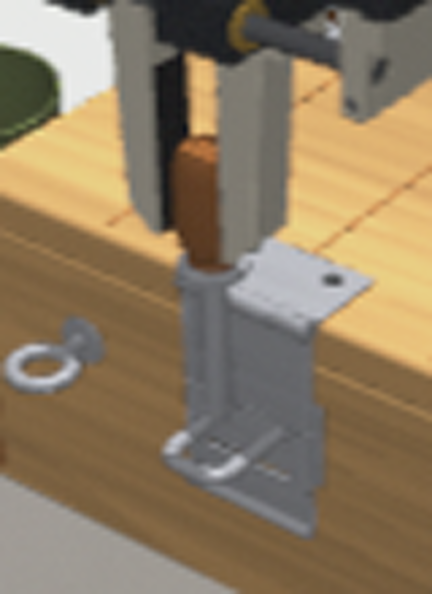

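The pin's tip at (216,418) stands over the loop centre at about (222,445). I'll lower it in.

>>> {"api": "servo_tool", "payload": {
  "commands": [
    [-1, [0, 0, 6], [0, 0, 0]],
    [-1, [0, 0, 6], [0, 0, 0]],
    [-1, [0, 0, 4], [0, 0, 0]],
    [-1, [0, 0, 4], [0, 0, 0]],
    [-1, [0, 0, 0], [0, 0, 0]]
  ]
}}

```text
t: 11.05
ee_pos: [0.4571, 0.0336, 0.1616]
tool_rot: [-0.0, -0.027, 1.0, 0.0]
contact_force: [0.2, -0.5, -1.3]
opening: 0.0234
```

Run:
```python
from h import *
snap('scene','scene7'); crop('scene7',220,180,300,280,5.4,'c11')
s=env.sense(); print(s['ee_pos'],s['contact_force'],s['opening'])
```

```text
[0.45723343 0.03363401 0.16197985] [-0.25622035  0.10057393 -0.87023067] 0.02332023202725655
```

View pics/c11.png

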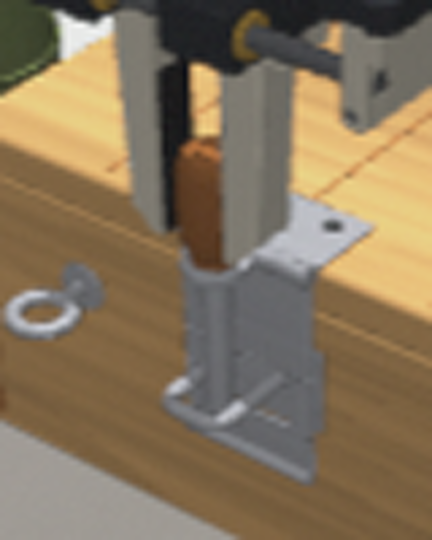

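The shank is inside the loop with no contact force. I'll lower it further.

>>> {"api": "servo_tool", "payload": {
  "commands": [
    [-1, [0, 0, 8], [0, 0, 0]],
    [-1, [0, 0, 10], [0, 0, 0]],
    [-1, [0, 0, 10], [0, 0, 0]],
    [-1, [0, 0, 10], [0, 0, 0]],
    [-1, [0, 0, 6], [0, 0, 0]],
    [-1, [0, 0, 2], [0, 0, 0]],
    [-1, [0, 0, 1], [0, 0, 0]],
    [-1, [0, 0, 1], [0, 0, 0]],
    [-1, [0, 0, 0], [0, 0, 0]]
  ]
}}

```text
t: 12.0
ee_pos: [0.4574, 0.0336, 0.1145]
tool_rot: [0.0, -0.027, 1.0, -0.0]
contact_force: [0.7, 0.2, -0.4]
opening: 0.0235
```

>>> {"api": "servo_tool", "payload": {
  "commands": [
    [-1, [0, 0, 1], [0, 0, 0]],
    [-1, [0, 0, 0.7], [0, 0, 0]],
    [-1, [0, 0, 0], [0, 0, 0]]
  ]
}}

```text
t: 12.3
ee_pos: [0.4573, 0.0336, 0.1125]
tool_rot: [0.0, -0.027, 1.0, -0.0]
contact_force: [-0.2, 0.3, -1.1]
opening: 0.0232
```

Run:
```python
from h import *
snap('scene','scene8'); crop('scene8',220,180,300,280,5.4,'c12')
s=env.sense(); print(s['ee_pos'],s['contact_force'],s['opening'])
```

```text
[0.45731949 0.03360703 0.11254865] [ 0.61908016 -0.48066046 -1.44599789] 0.023325729711310077
```

View pics/c12.png

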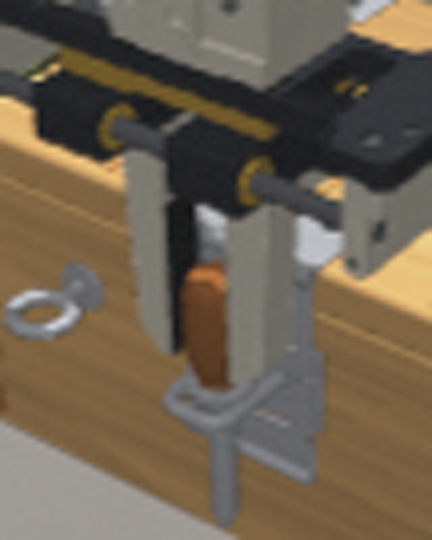

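>>> {"api": "servo_tool", "payload": {
  "commands": [
    [-1, [0, 0, 0.5], [0, 0, 0]],
    [-1, [0, 0, 0.5], [0, 0, 0]],
    [-1, [0, 0, 0], [0, 0, 0]]
  ]
}}

```text
t: 12.65
ee_pos: [0.4576, 0.0337, 0.1122]
tool_rot: [0.0, -0.027, 1.0, 0.0]
contact_force: [-1.2, 0.8, 5.4]
opening: 0.0231
```

Seated, with 5 N felt. I'll release, then go straight up and away.

>>> {"api": "servo_tool", "payload": {
  "commands": [
    [-1, [0, 0, -0.5], [0, 0, 0]],
    [-0.4, [0, 0, 0], [0, 0, 0]],
    [-0.1, [0, 0, 0], [0, 0, 0]],
    [-0.1, [0, 0, 0], [0, 0, 0]],
    [-0.1, [0, 0, 0], [0, 0, 0]],
    [-0.1, [0, 0, -5], [0, 0, 0]],
    [-0.1, [0, 0, -15], [0, 0, 0]],
    [-0.1, [0, 0, -25], [0, 0, 0]],
    [-0.1, [0, 0, -30], [0, 0, 0]],
    [-0.1, [0, 0, -30], [0, 0, 0]],
    [-0.1, [0, 30, -10], [0, 0, 0]],
    [-0.1, [10, 45, 0], [0, 0, 0]],
    [-0.1, [10, 45, 0], [0, 0, 0]],
    [-0.1, [10, 45, 0], [0, 0, 0]],
    [-0.1, [10, 45, 0], [0, 0, 0]],
    [-0.1, [0, 0, 0], [0, 0, 0]]
  ]
}}

```text
t: 14.25
ee_pos: [0.4046, 0.2451, 0.2283]
tool_rot: [0.0, -0.029, 1.0, 0.001]
contact_force: [0.3, -0.8, -0.6]
opening: 0.0419
```

Run:
```python
from h import *
snap('scene','scene9'); crop('scene9',190,170,300,290,5,'c13')
snap('top','top9')
s=env.sense(); print(s['ee_pos'],s['contact_force'],s['opening'])
```

```text
[0.40594396 0.24187633 0.22806316] [ 0.29391371  0.03462532 -0.33656426] 0.0418505507132681
```

View pics/c13.png

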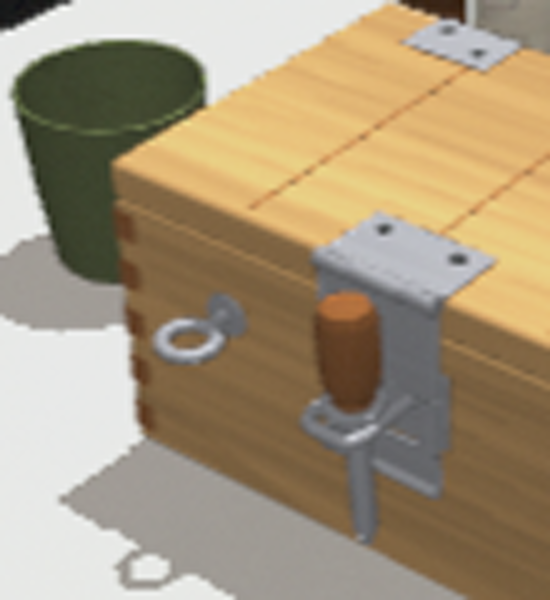

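View pics/top9.png

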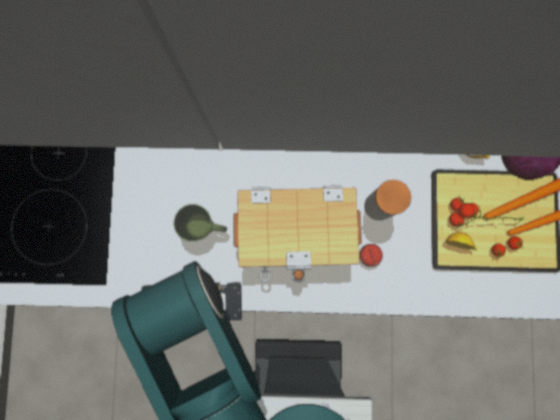

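View pics/scene9.png

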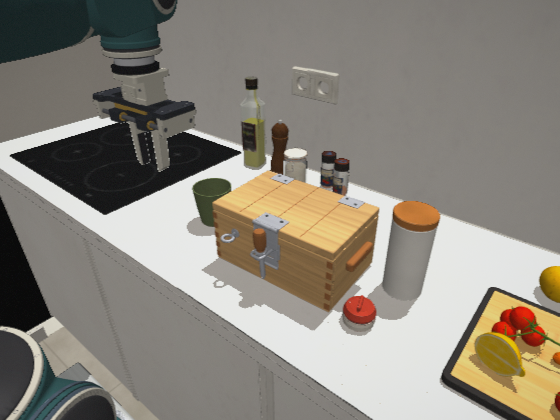

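Run:
```python
from h import *
s=load('scene9');t=load('top9')
print(P(s,190+347/5,170+308/5), P(t,298.5,275,w=0), P(t,298,262), [P(t,u,v)[2] for u,v in((250,255),(345,255),(300,200),(300,245))])
a=load('scene0')['image'].astype(int);b=s['image'].astype(int)
for n,(u0,v0,u1,v1) in dict(timer=(340,290,380,335),can=(388,200,442,300),mug=(192,178,215,226)).items(): print(n,np.abs(a-b)[v0:v1,u0:u1].mean())
```

```text
[0.45592163 0.03271582 0.14587455] [0.45712444 0.03587719 0.14502363] [0.48683043 0.03764124 0.14506582] [np.float64(0.14563666129359953), np.float64(0.14418235382438316), np.float64(0.14385953407752172), np.float64(0.14516064739234968)]
timer 0.7616666666666667
can 0.67
mug 1.872584541062802
```

```bash
python3 -c "
from h import *
print(env.sign_off())"
```

```text
the job is handed in; nothing more can be done
None
```

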